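Wind the seedling tray up to its pointer

ROBOT

A 7-joint arm with a two-finger parallel gripper is mounted at the origin on the work surface. World frame = base frame: x ahead of the robot, y to its left, z up, the work surface at z = 0. Lengths are in m, angles in rad, forces in N, time in s.
With the tool pointing down it reaches from about 0.425 to 0.925 m from the base axis. Payload 6.8 kg.
Tool frame: the origin (TCP) lies on the centre line of the jaws, within the pads' length; the fingertips stand 8 mm ahead of it and the grasp point (between the pads) lies 11 mm behind it; y points along the fingers, z is the direction in which the jaws open and shut, and the axes are right-handed (so a half turn about y gives the same grasp; the last joint's range is limited). The gripper opens to 88 mm and grips with 3 to 60 N. Pads are 20 mm wide; open, the fingers measure 115 mm over their backs; the gripper's body (75 mm by 178 mm) begins 61 mm behind the grasp point.
Start: joints at [-1.408, 0.477, 0.022, 1.555, -0.011, 1.109, -0.083], TCP at [0.181, 0.65, 0.231] pointing down, gripper open.
Joint ranges: [-2.96, 2.96], [-0.34, 2.1], [-1.41, 1.46], [0.24, 2.44], [-1.37, 4.51], [0.17, 1.92], [-2.96, 2.96]. Speed limits (rad/s): [2.39, 2.39, 3.14, 3.14, 3.14, 3.14, 3.14].

INTERFACE

Orientations are given as a 3x3 rotation matrix whose columns are the frame's x, y, z axes.
In Python, from cell import read_state, cams, arm gives the robot as it stands.
- The arm moves only by the tool apply_moves, never from a script. Its argument "deltas" is a list of rows, each an object with "dp": the shift along the tool's x, y, z in mm, a list of three; "spin": the turn about the tool's y in degrees. A call has 1 to 20 rows; each row shifts and turns the commanded pose from where the row before left it, along the tool's axes as they then stand; what a row does not reach is not made up. A row lasts 1/8 s, in which the tool goes at most 62.5 mm and 10.7 degrees, less where a joint would pass 70% of its speed; a pose out of reach is approached as far as the arm can. A call is refused whole if a number of a shift passes 62.5 or a number of a turn 10.7, either way. A call with a gripper value outside its range is refused whole. "jaw" is the finger opening in mm, from 0 to 87.8, set as the call begins (left out, the last holds). The fingers move at their own pace and stop on an object; "force" is the grip in N (left out, the last holds). Time passes only in rows, so rows that do not move let the fingers close. It gives the time, the measured TCP pose, the force and the opening at its end, in the units of the state.
- read_state(): the state, without advancing time (a new reading comes with each control period).
- cams.snapshot(name): name is "scene" or "top" or "wrist"; returns (picture, depth): 400x640x3 uint8, red, green, blue; 400x640 float32, m along the optical axis (not along the pixel's ray), 0 where there is no reading.
- cams.calibration(name): a dict with "K" (3x3 intrinsics, pixels), "rvec" (rotation vector, rad) and "tvec" (3), from world to camera coordinates, as OpenCV has them. Camera axes: x right, y down, z forward; pixel columns grow to the right and rows downward; lengths in m; the calibration is good to about 2 mm. The wrist camera is an equidistant fisheye: a pixel r from the principal point sees the ray r / f radians off the axis. A picture is of the moment at which its call begins: read the wrist's pose just before it. calibration takes no time and is no camera call; for the wrist camera it gives the pose at the moment of the call.
- arm.hand_in(): hands the job in, once; it reports no verdict.
The state is a dict: "time": time; "joint_positions": joint angles; "dq": joint speeds; "joint_efforts": joint torques, N m; "ee_pos": TCP position; "orientation": TCP orientation; "force": force on the tool from outside, world axes, zero at the start; "wrist_torque": the same for the moment, N m; "gripper_width": finger opening in m.
Only numpy, scipy, OpenCV 4.12 (cv2) and the standard library are available. Lean on these libraries where they do the work, as an engineer would, in place of code of your own. Each camera call takes 0.05 s, during which the arm holds its last target. There are 200 camera calls.

TASK

Pick up the crank with the red grip, fit its square socket fully down on the jack's upright square shaft, and wind it clockwise (seen from above) until the rim of the seedling tray is level with the yellow pointer. Then let go and leave the crank sitting on the shaft. Do not touch the tray or shift the pointer.

Things in the scene. Friction and masses are not known exactly. Their poses are not given: they have to be found in the camera images.
- crank: Loose flat steel crank, 0.19 kg, red grip (not the blue look-alike). Hub 52 mm square, 20 thick, with 25 mm square through-hole, sides along x, y; arm 22 wide, 20 thick, along +x; upright round red grip 28 mm in diameter at x = 65 mm, z 21 to 79 mm, spinning with slight friction. Origin: hole centre, underside; z up. Gripped with fingers closing along x it hangs level; across, it may tip.
- shaft_seat (a point): Centre of the round shoulder (64 mm wide, 108 mm up) on the green jack. From it rises the steel shaft, 20 mm square for 24 mm, then a cone to 34 mm. x, y along its flats, turning with it; z up. Crank is fully down with its underside on the shoulder, any of 4 ways round. Clockwise from above raises the tray 30 mm per turn (0.12 Nm, self-holding); starts at lower stop. Socket play 17 degrees.
- tray: Black plug tray of seedlings on the jack's lift, light grey rim 230 x 160 mm, its centre 250 mm from the shaft on the jack's right. Rim at first 148 mm above the bench; it only moves up (at most 66 mm) and down as the shaft turns. Seedlings reach 45 mm above the rim. Origin: tray centre, in the plane of the rim's top; z up.
- pointer_tip (a point): Tip of the yellow pointer on the thin upright gauge rod (top 237 mm above the bench) at the tray's end away from the shaft. Its height is where the tray's rim must come: 25 to 42 mm above the rim's start.
Mind the look-alikes: they are no part of the job. What is shaped like the crank but pink or purple is not meant.

How it is judged:
On the way, in this order (a step that is already met when the one before it is completed fails the run):
1. the red-gripped crank is fully down on the shaft (horizontal distance between crank and shaft_seat below 0.008 m and z of crank in the frame of shaft_seat below 0.008 m), for 0.2 s.
2. the tray's rim is level with the pointer, the crank on the shaft (horizontal distance between crank and shaft_seat below 0.01 m and z of crank in the frame of shaft_seat below 0.012 m and z of tray in the frame of pointer_tip between -0.01 and 0.01 m), for 0.2 s.
At the end, for the whole second after the job is handed in: The tray's rim is within 10 mm of the pointer's height and at rest, and the red-gripped crank is left at rest on the shaft, its origin within 10 mm of the shaft's axis and less than 12 mm above the shoulder (all of step 2 and linear speed of tray below 0.005 m/s and linear speed of crank below 0.02 m/s); the robot touches nothing.
It fails at once if the robot pushes on the tray (contact force between any of the arm, the fingers, crank and tray above 2 N).
It fails at once if the pointer is shifted (distance of pointer_tip from where it was at the start of the episode above 0.008 m).
It also fails if it takes over 61 s, if anything falls off the work surface, if the arm or the gripper's body presses on something with over 40 N, if the wrist force passes 120 N, or if a joint passes its speed limit or range.

## Working session

There is one attempt and no reset: what is moved stays moved. The work goes in short steps, Python scripts to look and compute and a tool call to move; the robot and the scene stay as the last step left them, time stands still between calls to the robot, and variables do not carry over. Pictures are saved under pics/ and viewed, about 8 in all and at most 12, crops included, and the job is handed in when it is done.

Besides the shell and the picture viewer there is one more tool, called as name(argument=value, ...), one argument or row to a line, values as JSON. apply_moves: Moves the arm, as the interface text tells. Its arguments: {"type":"object","properties":{"deltas":{"type":"array"},"jaw":{"type":"number"},"force":{"type":"number"}},"required":["deltas"]}

```bash
mkdir -p pics
cat > h.py <<'E'
import numpy as np, cv2
from cell import read_state, cams, arm
def snap(n):
    c=cams.calibration(n); p,d=cams.snapshot(n); return p,d,c
def world(c,u,v,z):
    K=np.array(c["K"]);R=cv2.Rodrigues(np.array(c["rvec"],float))[0];t=np.array(c["tvec"]).ravel()
    return (R.T@(np.array([(u-K[0,2])/K[0,0],(v-K[1,2])/K[1,1],1])*z-t))
def cloud(d,c):
    K=np.array(c["K"]);R=cv2.Rodrigues(np.array(c["rvec"],float))[0];t=np.array(c["tvec"]).ravel()
    v,u=np.mgrid[:d.shape[0],:d.shape[1]]
    P=np.stack([(u-K[0,2])/K[0,0]*d,(v-K[1,2])/K[1,1]*d,d],-1)
    P=(P-t)@R; P[d==0]=np.nan; return P
E
python3 - <<'E'
from h import *
for n in ("scene","top"):
    p,d,c=snap(n); cv2.imwrite(f"pics/{n}0.png",p[...,::-1]); np.savez(f"{n}0.npz",p=p,d=d,P=cloud(d,c)); print(n,c["K"],c["rvec"],c["tvec"])
s=read_state(); print(s["time"],s["ee_pos"],s["orientation"],s["gripper_width"])
E
```

```text
scene [[482.89445954   0.         326.32575672]
 [  0.         482.89445954 193.33600239]
 [  0.           0.           1.        ]] [ 1.97735869  0.82373412 -0.4974562 ] [-0.34545943 -0.05156265  1.56430787]
top [[518.39387178   0.         311.71739548]
 [  0.         518.39387178 191.21126667]
 [  0.           0.           1.        ]] [ 2.098813   -2.12781022  0.21535832] [0.03895384 0.51459336 1.3383285 ]
0.1 [0.18041576 0.64990417 0.22979224] [[ 9.63579345e-01 -2.92224302e-04  2.67422439e-01]
 [-2.67422560e-01 -1.58739535e-03  9.63578048e-01]
 [ 1.42924214e-04 -9.99998697e-01 -1.60772874e-03]] 0.08740338977784329
```

View pics/scene0.png

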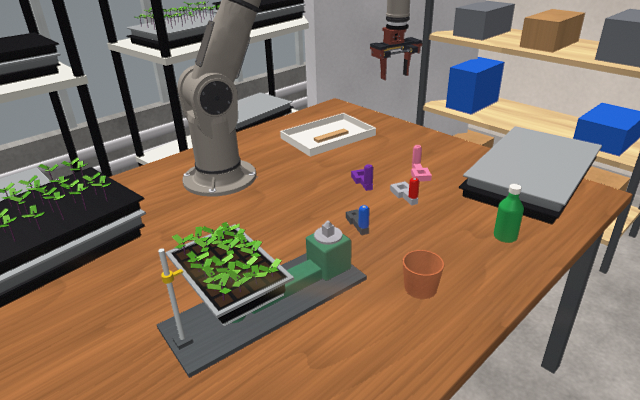

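View pics/top0.png

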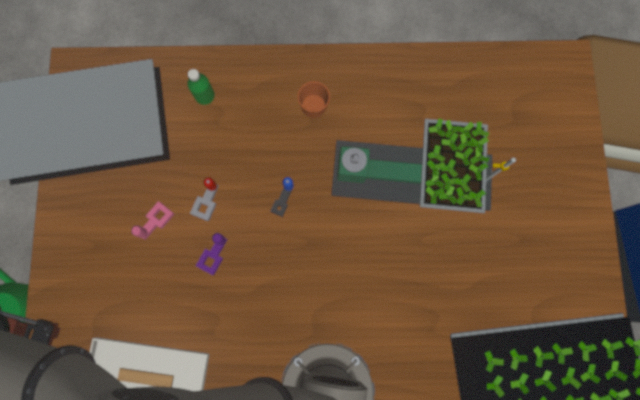

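The scene view shows the red crank at (405,190), the shaft at (328,232) and the pointer at (172,276). In the top view they are at (205,200), (355,158) and (503,166).

Run:
```python
from h import *
T=np.load("top0.npz");S=np.load("scene0.npz")
a=T["p"][150:235,180:240][...,::-1]; b=T["p"][135:185,330:380][...,::-1]; e=S["p"][160:250,300:430][...,::-1];g=S["p"][240:300,140:210][...,::-1]
r=lambda i,w,h:cv2.resize(i,(w,h),interpolation=cv2.INTER_CUBIC)
cv2.imwrite("pics/c1.png",np.vstack([np.hstack([r(a,212,300),r(b,300,300)]),np.hstack([r(g,256,220),r(e,256,220)])]))
for nm,D in(("top",T),("scene",S)):
    p=D["p"].astype(int);P=D["P"];R,G,B=p[...,0],p[...,1],p[...,2]
    z=P[...,2]
    red=(R>130)&(G<50)&(B<60)&(z<.15)&(z>0.0)
    yel=(R>150)&(G>120)&(B<80)&(z>.1)&(z<.3)
    for l,m in(("red",red),("yel",yel)):
        q=P[m]; vv,uu=np.nonzero(m)
        print(nm,l,m.sum(),np.nanmin(q,0).round(3),np.nanmax(q,0).round(3),np.nanmedian(q,0).round(3),uu.min(),uu.max(),vv.min(),vv.max())
P=T["P"];p=T["p"].astype(int)
# hub/arm grey steel
sub=(slice(180,230),slice(185,225))
q=P[sub];c=p[sub];m=(q[...,2]>.012)&(q[...,2]<.03)&(c.min(-1)>100)
pts=q[m][:,:2];print("crank steel",m.sum(),pts.min(0),pts.max(0),q[m][:,2].mean()); print(cv2.minAreaRect(pts.astype(np.float32)))
sub=(slice(135,185),slice(330,380));q=P[sub]
for lo,hi in((.1,.116),(.125,.136),(.136,.15)):
    m=(q[...,2]>lo)&(q[...,2]<hi);x=q[m]
    if len(x): print(lo,m.sum(),x.min(0).round(3),x.max(0).round(3),x.mean(0).round(4),cv2.minAreaRect(x[:,:2].astype(np.float32)))
```

```text
top red 37 [0.528 0.296 0.071] [0.55  0.316 0.082] [0.534 0.303 0.079] 204 212 178 186
top yel 26 [ 0.539 -0.447  0.174] [ 0.553 -0.416  0.188] [ 0.547 -0.428  0.181] 494 507 163 168
scene red 143 [0.532 0.289 0.023] [0.556 0.315 0.081] [0.546 0.296 0.055] 409 417 178 198
scene yel 86 [ 0.539 -0.452  0.169] [ 0.557 -0.415  0.186] [ 0.55  -0.441  0.18 ] 161 182 269 283
crank steel 373 [0.44836344 0.30001222] [0.52964203 0.36516955] 0.019133432975446334
((0.49304303526878357, 0.3261047601699829), (0.05400018393993378, 0.08183528482913971), 67.63873291015625)
0.1 440 [ 0.546 -0.115  0.1  ] [ 0.62  -0.04   0.115] [ 0.5844 -0.0781  0.1069] ((0.5842626094818115, -0.07758468389511108), (0.07233727723360062, 0.06910407543182373), 84.14331817626953)
0.125 38 [ 0.575 -0.088  0.127] [ 0.595 -0.07   0.135] [ 0.5836 -0.0793  0.1318] ((0.5850628018379211, -0.07885973155498505), (0.018216699361801147, 0.02077345922589302), 87.77204895019531)
0.136 27 [ 0.579 -0.085  0.136] [ 0.592 -0.07   0.149] [ 0.5851 -0.0777  0.1401] ((0.5856924653053284, -0.07731039077043533), (0.015385824255645275, 0.012601121328771114), 85.45928955078125)
```

View pics/c1.png

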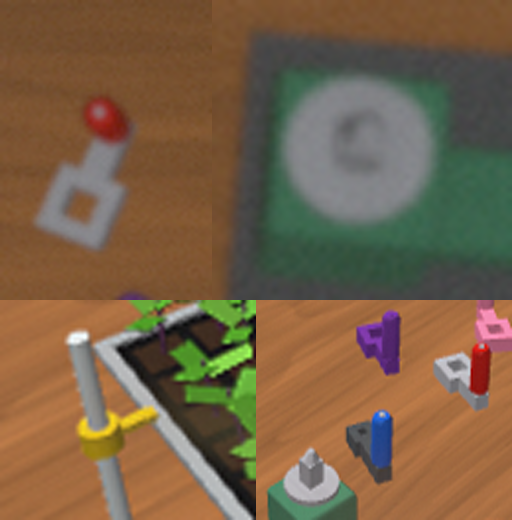

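apply_moves(
  deltas=[
    {"dp":[30,-3,-33]},
    {"dp":[30,-3,-33]},
    {"dp":[30,-3,-33]},
    {"dp":[30,-3,-33]},
    {"dp":[30,-3,-33]},
    {"dp":[30,-3,-33]},
    {"dp":[30,-3,-33]},
    {"dp":[30,-3,-33]},
    {"dp":[30,-3,-33]},
    {"dp":[30,-3,-33]},
    {"dp":[30,-3,-33]},
    {"dp":[30,-3,-33]},
    {"dp":[30,-3,-33]},
    {"dp":[30,-3,-33]},
    {"dp":[30,-3,-33]},
    {"dp":[30,-3,-33]},
    {"dp":[30,-3,-33]},
    {"dp":[0,0,0]},
  ],
)

```text
invalid input
```

```bash
cat >> h.py <<'E'
def wpix(c,X):
    K=np.array(c["K"]);R=cv2.Rodrigues(np.array(c["rvec"],float))[0];t=np.array(c["tvec"]).ravel()
    q=R@np.array(X)+t; th=np.arctan2(np.hypot(q[0],q[1]),q[2]); r=np.hypot(q[0],q[1])
    return K[0,2]+K[0,0]*th*q[0]/r, K[1,2]+K[1,1]*th*q[1]/r
def wray(c,u,v,z):
    "intersect fisheye ray with world plane z"
    K=np.array(c["K"]);R=cv2.Rodrigues(np.array(c["rvec"],float))[0];t=np.array(c["tvec"]).ravel()
    a=np.array([(u-K[0,2])/K[0,0],(v-K[1,2])/K[1,1]]);th=np.hypot(*a)
    d=R.T@np.append(a/th*np.sin(th),np.cos(th)); o=-R.T@t
    return o+d*(z-o[2])/d[2]
def rectify(p,c,C,n,s,h,z):
    "orthophoto of plane z: centre C, n px, s m/px; up=+x, right=-y"
    m=np.array([[wpix(c,(C[0]-(i-n/2)*s,C[1]-(j-n/2)*s,z)) for j in range(n)] for i in range(n)],np.float32)
    return cv2.remap(p,m[...,0],m[...,1],cv2.INTER_CUBIC)
E
python3 - <<'E'
from h import *
s=read_state();print(s["time"],s["ee_pos"],s["orientation"])
p,d,c=snap("wrist"); cv2.imwrite("pics/w1raw.png",p[...,::-1])
print(wpix(c,(.585,-.078,.142)),c["K"])
o=rectify(p,c,(.585,-.078),300,.0004,0,.108);o2=rectify(p,c,(.585,-.078),300,.0003,0,.132)
cv2.imwrite("pics/w1.png",np.vstack([np.hstack([o,o2]),cv2.resize(p,(600,375))])[...,::-1])
E
```

```text
0.1 [0.18041576 0.64990417 0.22979224] [[ 9.63579345e-01 -2.92224302e-04  2.67422439e-01]
 [-2.67422560e-01 -1.58739535e-03  9.63578048e-01]
 [ 1.42924214e-04 -9.99998697e-01 -1.60772874e-03]]
(np.float64(74.67281141245707), np.float64(431.2348081104281)) [[309.70691629   0.         318.35055202]
 [  0.         309.70691629 199.66685712]
 [  0.           0.           1.        ]]
```

View pics/w1.png

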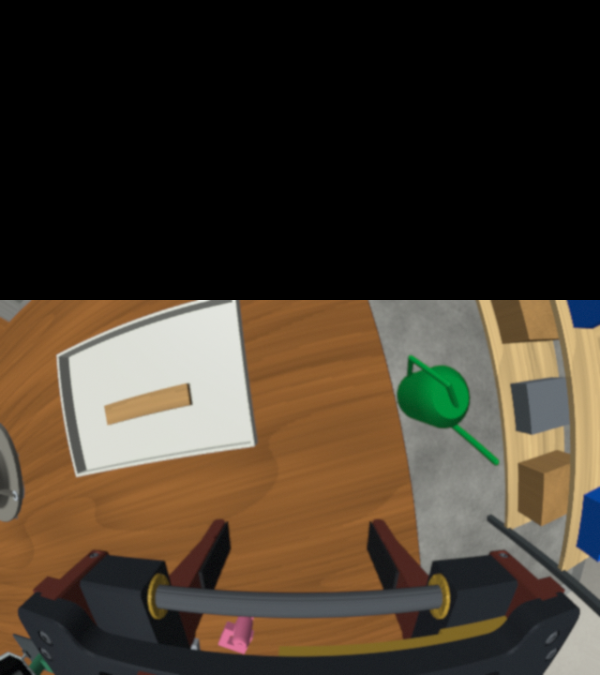

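The first move was refused, probably because every row needs "spin". The wrist picture shows that the camera looks out on the tool's −x side, with the fingers at the bottom of the frame.

apply_moves(
  deltas=[
    {"dp":[33,-2.5,-29],"spin":0},
    {"dp":[33,-2.5,-29],"spin":0},
    {"dp":[33,-2.5,-29],"spin":0},
    {"dp":[33,-2.5,-29],"spin":0},
    {"dp":[33,-2.5,-29],"spin":0},
    {"dp":[33,-2.5,-29],"spin":0},
    {"dp":[33,-2.5,-29],"spin":0},
    {"dp":[33,-2.5,-29],"spin":0},
    {"dp":[33,-2.5,-29],"spin":0},
    {"dp":[33,-2.5,-29],"spin":0},
    {"dp":[33,-2.5,-29],"spin":0},
    {"dp":[33,-2.5,-29],"spin":0},
    {"dp":[33,-2.5,-29],"spin":0},
    {"dp":[33,-2.5,-29],"spin":0},
    {"dp":[33,-2.5,-29],"spin":0},
    {"dp":[33,-2.5,-29],"spin":0},
    {"dp":[33,-2.5,-29],"spin":0},
    {"dp":[33,-2.5,-29],"spin":0},
    {"dp":[33,-2.5,-29],"spin":0},
    {"dp":[33,-2.5,-29],"spin":0},
  ],
)

```text
time: 2.65
ee_pos: [0.6619, -0.086, 0.2804]
orientation: [[0.964, -0.001, 0.267], [-0.267, 0.0, 0.964], [-0.001, -1.0, 0.0]]
force: [0.3, 0.7, 0.1]
gripper_width: 0.0877
```

Run:
```python
from h import *
s=read_state();print(s["time"],s["ee_pos"],s["joint_positions"])
p,d,c=snap("wrist"); cv2.imwrite("pics/w2raw.png",p[...,::-1]); np.savez("w2.npz",p=p,d=d)
print(wpix(c,(.585,-.078,.142)),read_state()["ee_pos"])
o=rectify(p,c,(.585,-.078),300,.0004,0,.108);o2=rectify(p,c,(.585,-.078),300,.0002,0,.132)
cv2.imwrite("pics/w2.png",np.vstack([np.hstack([o,o2]),cv2.resize(p,(600,300))])[...,::-1])
```

```text
2.65 [ 0.66186038 -0.0860139   0.28039483] [-0.26179095  0.44847667  0.42582839  1.5387999  -0.19380419  1.19682651
  1.49818506]
(np.float64(305.0939193482393), np.float64(111.76682730905027)) [ 0.66344559 -0.09276217  0.28063973]
```

View pics/w2.png

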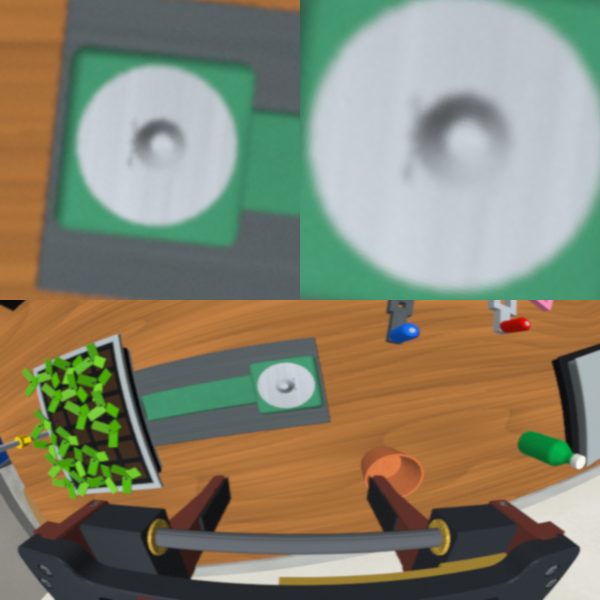

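The wrist view shows the jack's shoulder near ortho (157,146). The jack and the visible shaft edge are both turned about −6°. I'll check the shaft's yaw by overlaying a wireframe.

Run:
```python
from h import *
p,d,c=snap("wrist");S=cv2.imread("pics/scene0.png")[...,::-1];cs=cams.calibration("scene")
print(read_state()["ee_pos"])
def sp(X): return cv2.projectPoints(np.array([X],float),np.array(cs["rvec"],float),np.array(cs["tvec"],float),np.array(cs["K"]),None)[0].ravel()
def crop(img,u,v,h,k):
    u,v=int(u),int(v); return cv2.resize(img[v-h:v+h,u-h:u+h],(400,300*0+400),interpolation=cv2.INTER_CUBIC),u-h,v-h,400/(2*h)
rows=[]
for img,f,h in((p,lambda X:wpix(c,X),30),(S,sp,22)):
    u,v=f((.585,-.079,.125)); a,u0,v0,k=crop(img,u,v,h,0)
    a=np.ascontiguousarray(cv2.convertScaleAbs(a,alpha=1.3,beta=-60)); b=a.copy()
    y=np.radians(-6);ex=np.array([np.cos(y),np.sin(y)]);ey=np.array([-ex[1],ex[0]])
    for z in(.108,.132):
        q=[f((*(np.array([.585,-.079])+.01*(i*ex+j*ey)),z)) for i,j in((1,1),(1,-1),(-1,-1),(-1,1))]
        q=np.array([((m-u0+.5)*k,(n-v0+.5)*k) for m,n in q]).astype(np.int32); cv2.polylines(b,[q],True,(255,0,0),1)
    q=np.array([f((.585+.032*np.cos(t),-.079+.032*np.sin(t),.108)) for t in np.linspace(0,6.28,60)]);q=((q-[u0,v0]+.5)*k).astype(np.int32);cv2.polylines(b,[q],True,(0,0,255),1)
    rows.append(np.hstack([a,b]))
o=np.vstack(rows);cv2.imwrite("pics/sh.png",cv2.resize(o,(600,600))[...,::-1])
```

```text
[ 0.66220251 -0.09072969  0.28040826]
```

View pics/sh.png

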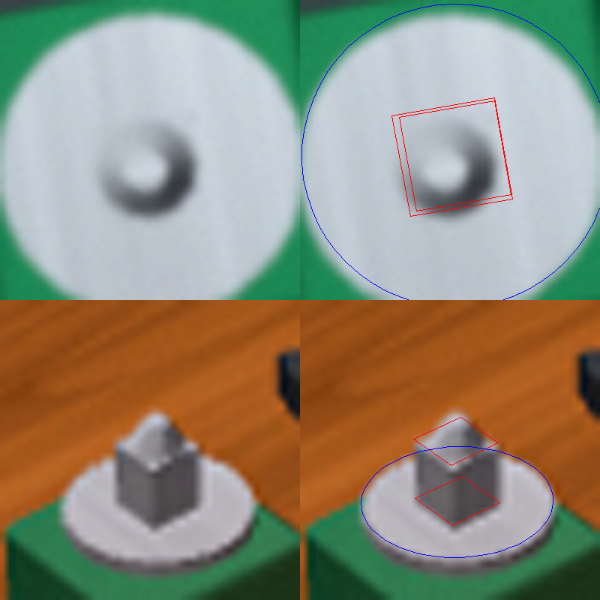

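Run:
```python
from h import *
cs=cams.calibration("scene")
def sp(X): return cv2.projectPoints(np.array([X],float),np.array(cs["rvec"],float),np.array(cs["tvec"],float),np.array(cs["K"]),None)[0].ravel()
for yaw in range(-16,12,3):
    y=np.radians(yaw);ex=np.array([np.cos(y),np.sin(y)]);ey=np.array([-ex[1],ex[0]])
    q=np.array([sp((*(np.array([.585,-.079])+.01*(i*ex+j*ey)),.132)) for i,j in((1,1),(1,-1),(-1,-1),(-1,1))])
    q=q*300/44; l,r=q[:,0].min(),q[:,0].max();f=q[q[:,1].argmax()]
    print(yaw,(f[0]-l).round(1),(r-f[0]).round(1),q[:,1].round(0)-q[:,1].max().round(0),q[:,0].round(0)-l.round(0))
```

```text
-16 28.4 53.8 [-17.   0. -30. -47.] [82. 29.  0. 53.]
-13 31.2 52.2 [-18.   0. -29. -47.] [83. 31.  0. 51.]
-10 34.0 50.4 [-21.   0. -28. -48.] [84. 34.  0. 50.]
-7 36.6 48.5 [-22.   0. -27. -48.] [85. 36.  0. 48.]
-4 39.1 46.4 [-23.   0. -26. -48.] [86. 39.  0. 47.]
-1 41.5 44.3 [-24.   0. -25. -48.] [86. 42.  0. 44.]
2 43.9 42.0 [-26.   0. -23. -48.] [86. 44.  0. 42.]
5 46.0 39.6 [-27.   0. -22. -48.] [86. 46.  0. 40.]
8 48.1 37.1 [-28.   0. -21. -48.] [86. 49.  0. 38.]
11 50.0 34.5 [-28.   0. -19. -47.] [84. 50.  0. 35.]
```

apply_moves(
  deltas=[
    {"dp":[-22.5,8,35],"spin":0},
    {"dp":[-22.5,8,35],"spin":0},
    {"dp":[-22.5,8,35],"spin":0},
    {"dp":[-22.5,8,35],"spin":0},
    {"dp":[-22.5,8,35],"spin":0},
    {"dp":[-22.5,8,35],"spin":0},
    {"dp":[-22.5,8,35],"spin":0},
    {"dp":[-22.5,8,35],"spin":0},
    {"dp":[-22.5,8,35],"spin":0},
    {"dp":[-22.5,8,35],"spin":0},
    {"dp":[0,2,0],"spin":9.7},
    {"dp":[0,2,0],"spin":9.7},
    {"dp":[0,2,0],"spin":9.7},
    {"dp":[0,2,0],"spin":9.7},
    {"dp":[0,2,0],"spin":9.7},
    {"dp":[0,2,0],"spin":9.7},
    {"dp":[0,2,0],"spin":9.7},
    {"dp":[0,2,0],"spin":9.7},
    {"dp":[0,2,0],"spin":9.7},
    {"dp":[0,2,0],"spin":9.7},
  ],
)

```text
time: 5.25
ee_pos: [0.537, 0.3131, 0.1803]
orientation: [[-0.387, -0.001, 0.922], [-0.922, 0.0, -0.387], [0.0, -1.0, -0.001]]
force: [-0.2, -0.5, 0.2]
gripper_width: 0.0878
```

Run:
```python
from h import *
cams.snapshot("wrist")
s=read_state();print(s["time"],s["ee_pos"],s["orientation"],s["joint_positions"])
p,d,c=snap("wrist"); 
o=rectify(p,c,(.505,.32),300,.0005,0,.02);o2=rectify(p,c,(.539,.306),300,.0004,0,.079)
cv2.imwrite("pics/w3.png",np.vstack([np.hstack([o,o2]),cv2.resize(p,(600,375))])[...,::-1])
```

```text
5.3 [0.53682834 0.31321942 0.17988451] [[-3.92839583e-01 -1.48293505e-03  9.19605819e-01]
 [-9.19606731e-01 -1.52164506e-04 -3.92840218e-01]
 [ 7.22487891e-04 -9.99998889e-01 -1.30394081e-03]] [-1.12814352  0.52154421  0.6951235   1.77280529 -0.3919705   0.99133231
 -0.68273622]
```

View pics/w3.png

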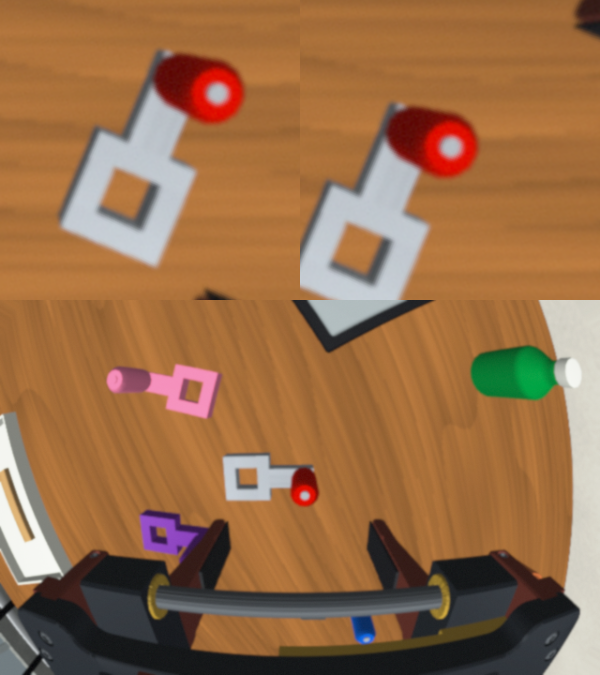

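The red crank's hub is at ortho1 (128,196) and its grip top at ortho2 (152,148), which agree with a yaw of −23°. The tool is aligned with it, so I'll correct by about 6 mm in tool x and z and go down.

apply_moves(
  deltas=[
    {"dp":[6,10,5.5],"spin":0},
    {"dp":[0,24,0],"spin":0},
    {"dp":[0,25,0],"spin":0},
    {"dp":[0,25,0],"spin":0},
    {"dp":[0,25,0],"spin":0},
    {"dp":[0,17,0],"spin":0},
    {"dp":[0,8,0],"spin":0},
    {"dp":[0,0,0],"spin":0},
  ],
)

```text
time: 6.35
ee_pos: [0.541, 0.3046, 0.0465]
orientation: [[-0.383, -0.0, 0.924], [-0.924, -0.0, -0.383], [0.0, -1.0, -0.0]]
force: [0.1, 0.1, -0.4]
gripper_width: 0.088
```

apply_moves(
  deltas=[
    {"dp":[0,0,0],"spin":0},
    {"dp":[0,0,0],"spin":0},
    {"dp":[0,0,0],"spin":0},
    {"dp":[0,0,0],"spin":0},
    {"dp":[0,0,0],"spin":0},
    {"dp":[0,0,0],"spin":0},
  ],
  jaw=15,
  force=30,
)

```text
time: 7.1
ee_pos: [0.541, 0.3048, 0.0466]
orientation: [[-0.383, -0.0, 0.924], [-0.924, -0.0, -0.383], [0.0, -1.0, -0.0]]
force: [0.0, 0.5, 0.8]
gripper_width: 0.0313
```

apply_moves(
  deltas=[
    {"dp":[0,-10,0],"spin":0},
    {"dp":[0,-25,0],"spin":0},
    {"dp":[0,-30,0],"spin":0},
    {"dp":[0,-30,0],"spin":0},
    {"dp":[0,-30,0],"spin":0},
    {"dp":[0,-25,0],"spin":0},
    {"dp":[0,-15,0],"spin":0},
    {"dp":[0,0,0],"spin":0},
  ],
)

```text
time: 8.1
ee_pos: [0.5414, 0.3049, 0.2125]
orientation: [[-0.383, 0.001, 0.924], [-0.924, 0.001, -0.383], [-0.002, -1.0, 0.001]]
force: [-0.4, 0.1, -1.7]
gripper_width: 0.0274
```

Run:
```python
from h import *
s=read_state();print(s["time"],s["ee_pos"],s["gripper_width"],s["force"])
p,d,c=snap("wrist");q,_,_=snap("scene")
cv2.imwrite("pics/w4.png",np.vstack([cv2.resize(q[80:240,280:520],(480,320)),cv2.resize(p[150:350,140:460],(480,280))])[...,::-1])
```

```text
8.1 [0.54135821 0.30492493 0.21253875] 0.02738774013097899 [-0.38528019  0.12646059 -1.74940899]
```

View pics/w4.png

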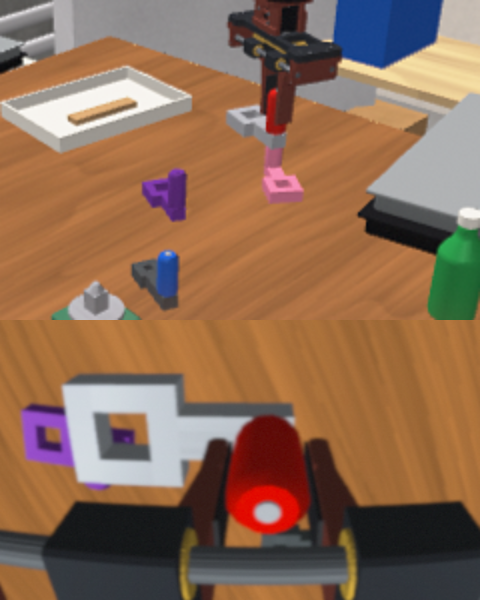

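The crank is held level by the grip. The jaw opening is 27.4 mm and the weight reads about 1.75 N.

apply_moves(
  deltas=[
    {"dp":[10,0,8],"spin":0},
    {"dp":[20,0,16],"spin":0},
    {"dp":[29,0,22.5],"spin":-4},
    {"dp":[29,0,22.5],"spin":0},
    {"dp":[29,0,22.5],"spin":0},
    {"dp":[29,0,22.5],"spin":0},
    {"dp":[29,0,22.5],"spin":0},
    {"dp":[29,0,22.5],"spin":0},
    {"dp":[29,0,22.5],"spin":0},
    {"dp":[29,0,22.5],"spin":0},
    {"dp":[25,0,20],"spin":0},
    {"dp":[20,0,16],"spin":0},
    {"dp":[10,0,8],"spin":-5},
    {"dp":[0,0,0],"spin":-8},
    {"dp":[0,0,0],"spin":0},
  ],
)

```text
time: 10.07
ee_pos: [0.6698, -0.0775, 0.2108]
orientation: [[-0.099, -0.001, 0.995], [-0.995, 0.0, -0.099], [0.0, -1.0, -0.001]]
force: [-0.2, 0.1, -2.0]
gripper_width: 0.0274
```

Run:
```python
from h import *
cams.snapshot("wrist")
s=read_state();print(s["time"],s["ee_pos"],s["orientation"][:,2],s["gripper_width"],s["force"])
p,d,c=snap("wrist")
zt=s["ee_pos"][2]-.0466+.020
C=(.585,-.079)
a=rectify(p,c,C,300,.0004,0,zt);b=rectify(p,c,C,300,.0004,0,.142)
print("hubtop z",zt)
cv2.imwrite("pics/w5.png",np.hstack([a,b])[...,::-1])
```

```text
10.125 [ 0.66987423 -0.07694644  0.21096965] [ 0.99501017 -0.09976683 -0.00115606] 0.02734436831821467 [ 0.88262329  0.31677089 -2.04148329]
hubtop z 0.1843696489222852
```

View pics/w5.png

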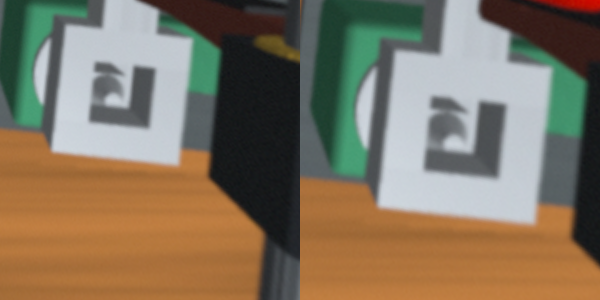

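The hub centre is at (122,94) in the left ortho, about 22 mm beyond the shaft, because I put a spin in mid-travel. Hub yaw is −6°, which is right. I'll correct the position and look again through the hole.

apply_moves(
  deltas=[
    {"dp":[4,0,-7],"spin":0},
    {"dp":[4,0,-7],"spin":0},
    {"dp":[4,0,-6],"spin":0},
    {"dp":[0,0,0],"spin":0},
    {"dp":[0,0,0],"spin":0},
  ],
)

```text
time: 10.8
ee_pos: [0.6495, -0.086, 0.2118]
orientation: [[-0.096, 0.0, 0.995], [-0.995, 0.0, -0.096], [-0.0, -1.0, 0.0]]
force: [0.1, -0.2, -1.6]
gripper_width: 0.0275
```

Run:
```python
from h import *
s=read_state();print(s["time"],s["ee_pos"],s["orientation"][:,2],s["gripper_width"],s["force"])
p,d,c=snap("wrist")
zt=s["ee_pos"][2]-.0466+.020
C=(.585,-.079)
a=rectify(p,c,C,300,.0003,0,zt);b=rectify(p,c,C,300,.0002,0,.142)
q,_,_=snap("scene");np.save("q.npy",q)
cv2.imwrite("pics/w6.png",np.vstack([np.hstack([a,b]),cv2.resize(q[170:270,270:410],(600,428),interpolation=cv2.INTER_CUBIC)])[...,::-1])
print(wpix(c,(.585,-.079,.142)))
u,v=map(int,wpix(c,(.585,-.079,.142)));print(np.round(d[v-8:v+9:2,u-10:u+11:2],3))
```

```text
10.8 [ 0.64952619 -0.08597993  0.21176034] [ 9.95376718e-01 -9.60473784e-02  3.01677789e-04] 0.02748745389631148 [ 0.07120089 -0.22492681 -1.62583109]
(np.float64(234.92033482768318), np.float64(213.5598573691679))
[[0.192 0.194 0.193 0.193 0.193 0.193 0.193 0.193 0.193 0.194 0.194]
 [0.192 0.194 0.194 0.193 0.193 0.193 0.193 0.194 0.193 0.192 0.191]
 [0.194 0.193 0.193 0.194 0.193 0.195 0.194 0.194 0.195 0.193 0.194]
 [0.194 0.194 0.193 0.194 0.194 0.195 0.194 0.194 0.194 0.194 0.195]
 [0.194 0.194 0.195 0.194 0.194 0.195 0.194 0.194 0.194 0.195 0.194]
 [0.194 0.195 0.195 0.195 0.194 0.195 0.194 0.193 0.195 0.195 0.194]
 [0.275 0.275 0.275 0.25  0.25  0.239 0.24  0.195 0.195 0.195 0.196]
 [0.276 0.277 0.    0.252 0.249 0.251 0.242 0.194 0.196 0.195 0.196]
 [0.277 0.277 0.276 0.276 0.251 0.251 0.252 0.196 0.197 0.196 0.196]]
```

View pics/w6.png

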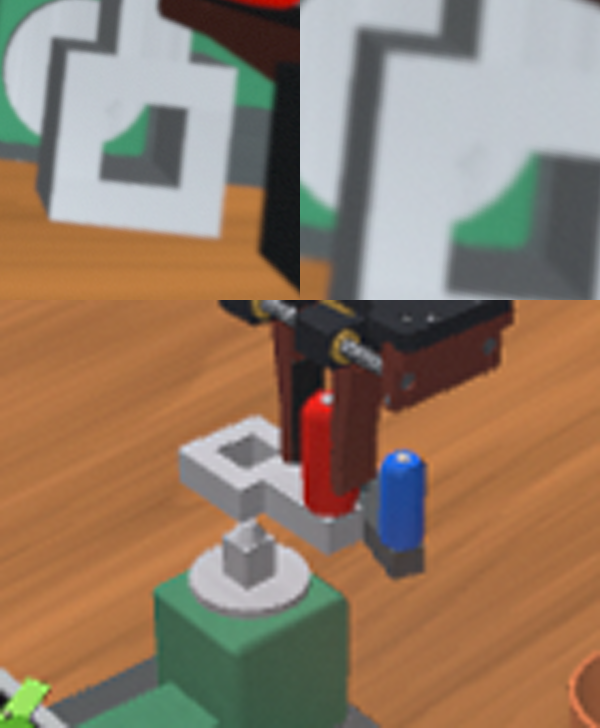

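The wrist view shows the hub level. The disc's arc is visible through the hole and to its left. I'll compare hub and shaft within each camera to cancel calibration bias.

Run:
```python
from h import *
from scipy.optimize import least_squares
c=cams.calibration("wrist");cs=cams.calibration("scene")
def sp(X): return cv2.projectPoints(np.array([X],float),np.array(cs["rvec"],float),np.array(cs["tvec"],float),np.array(cs["K"]),None)[0].ravel()
# disc arc via wrist: read from right ortho
pts=[]
for j,i in((452,222),(478,208),(500,190),(518,172),(532,155),(335,212),(318,202)):
    u,v=wpix(c,(.585-(i-150)*.0002,-.079-(j-300-150)*.0002,.142)); pts.append(wray(c,u,v,.108)[:2])
pts=np.array(pts);f=least_squares(lambda x:np.hypot(*(pts-x).T)-.032,[.585,-.079]);print("disc via wrist",f.x,f.fun.round(4))
zt=.1852
def hub(x,y,yaw=-5.5):
    a=np.radians(yaw);e=np.array([np.cos(a),np.sin(a)]);n=np.array([-e[1],e[0]])
    return [np.array([x,y])+.026*(i*e+k*n) for i,k in((1,1),(1,-1),(-1,-1),(-1,1))]
g=lambda q:((q-[270,170]+.5)*600/140+[0,300]).round(0)
print("pred hub top corners in picture",[g(sp((*h,zt))) for h in hub(.5848,-.0797)])
print("pred hub bottom",[g(sp((*h,zt-.02))) for h in hub(.5848,-.0797)])
a=np.radians(-5.5)
print("shaft top",[g(sp((*( np.array([.585,-.079])+(h-np.array([.5848,-.0797]))*10/26),.132))) for h in hub(.5848,-.0797)],g(sp((.585,-.079,.142))))
```

```text
disc via wrist [ 0.58729232 -0.07999676] [-0.0001 -0.0003 -0.0004  0.      0.0008  0.      0.0003]
pred hub top corners in picture [array([317., 451.]), array([237., 487.]), array([174., 445.]), array([253., 412.])]
pred hub bottom [array([317., 484.]), array([237., 521.]), array([175., 478.]), array([253., 444.])]
shaft top [array([275., 536.]), array([245., 550.]), array([221., 533.]), array([251., 519.])] [248. 518.]
```

apply_moves(
  deltas=[
    {"dp":[2,5,-0.5],"spin":0},
    {"dp":[0,10,0],"spin":0},
    {"dp":[0,8,0],"spin":0},
    {"dp":[0,4,0],"spin":0},
    {"dp":[0,4,0],"spin":0},
    {"dp":[0,3,0],"spin":0},
    {"dp":[0,0,0],"spin":0},
  ],
)

```text
time: 11.78
ee_pos: [0.6486, -0.0881, 0.1775]
orientation: [[-0.096, -0.0, 0.995], [-0.995, 0.0, -0.096], [0.0, -1.0, -0.0]]
force: [-0.8, 0.1, -1.2]
gripper_width: 0.0276
```

apply_moves(
  deltas=[
    {"dp":[0,3,0],"spin":0},
    {"dp":[0,3,0],"spin":0},
    {"dp":[0,0,0],"spin":0},
  ],
)

```text
time: 12.15
ee_pos: [0.6485, -0.088, 0.1713]
orientation: [[-0.096, -0.0, 0.995], [-0.995, 0.0, -0.096], [-0.0, -1.0, -0.001]]
force: [-0.7, 0.5, -1.2]
gripper_width: 0.0273
```

apply_moves(
  deltas=[
    {"dp":[0,3,0],"spin":0},
    {"dp":[0,3,0],"spin":0},
    {"dp":[0,3,0],"spin":0},
    {"dp":[0,3,0],"spin":0},
    {"dp":[0,2.5,0],"spin":0},
    {"dp":[0,0,0],"spin":0},
  ],
)

```text
time: 12.9
ee_pos: [0.6486, -0.0881, 0.157]
orientation: [[-0.096, -0.0, 0.995], [-0.995, 0.0, -0.096], [0.0, -1.0, -0.0]]
force: [0.8, 1.0, -1.7]
gripper_width: 0.0275
```

apply_moves(
  deltas=[
    {"dp":[0,1,0],"spin":0},
    {"dp":[0,1,0],"spin":0},
    {"dp":[0,1,0],"spin":0},
    {"dp":[0,0,0],"spin":0},
    {"dp":[0,0,0],"spin":0},
  ],
)

```text
time: 13.52
ee_pos: [0.6492, -0.0883, 0.156]
orientation: [[-0.096, 0.001, 0.995], [-0.995, 0.001, -0.096], [-0.001, -1.0, 0.001]]
force: [-2.0, 0.4, 11.4]
gripper_width: 0.0275
```

Run:
```python
from h import *
s=read_state();print(s["time"],s["ee_pos"],s["force"],s["wrist_torque"],s["joint_positions"])
q,d,c=snap("scene");P=cloud(d,c);np.savez("sc2.npz",q=q,P=P)
cv2.imwrite("pics/w7.png",np.hstack([cv2.resize(q[180:280,280:380],(400,400),interpolation=cv2.INTER_CUBIC),cv2.resize(q[220:320,140:240],(400,400),interpolation=cv2.INTER_CUBIC)])[...,::-1])
```

```text
13.525 [ 0.64924197 -0.08828226  0.15604251] [-1.98509403  0.3831517  11.42911441] [ 0.17296775  1.180575   -0.04176114] [-0.39134972  0.58812089  0.62260255  1.70681133 -0.40234791  0.97610797
  0.28431775]
```

View pics/w7.png

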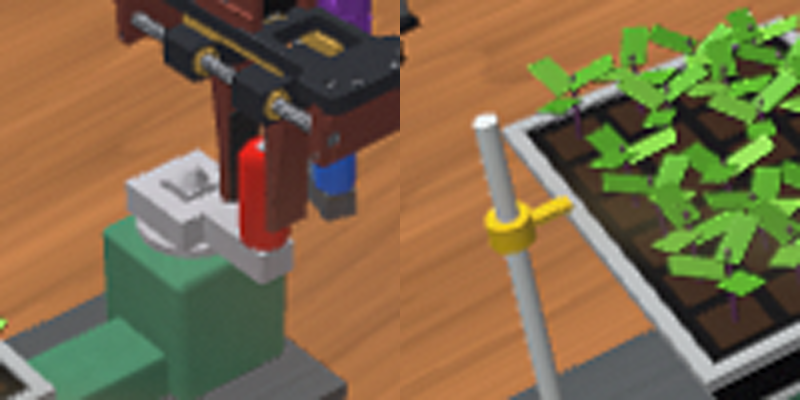

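The crank sits on the shoulder with the shaft showing through the hub. It pushes back with 11 N at the expected height. I've viewed 11 pictures. Next I'll measure the pointer height, then wind the first quarter.

```bash
cat > lev.py <<'E'
from h import *
def measure():
    r={}
    for n in("scene","top"):
        p,d,c=snap(n);P=cloud(d,c);q=p.astype(int);z=P[...,2];R,G,B=q[...,0],q[...,1],q[...,2]
        y=(R>150)&(G>110)&(B<90)&(z>.1)&(z<.3); 
        # tip: yellow nearest tray
        Y=P[y]; t=Y[Y[:,1]>np.sort(Y[:,1])[-10]] if len(Y)>12 else Y
        print(n,"yel tip",t.mean(0).round(4),"all",Y.mean(0).round(4),len(Y))
        # rim: light grey pixels in tray footprint borders
        C=np.array([.585,-.079])+.25*np.array([-.1045,-.9945]);ex=np.array([.9945,-.1045]);ey=np.array([.1045,.9945])
        a=(P[...,:2]-C)@ex;b=(P[...,:2]-C)@ey
        g=(q.min(-1)>120)&(q.max(-1)-q.min(-1)<30)&(z>.13)&(z<.23)&(abs(a)<.125)&(abs(b)<.09)
        for l,m in(("far end",b<-.068),("near end",b>.068),("all",b<9)):
            m=m&g; print(n,"rim",l,m.sum(),np.round(np.median(z[m]),4) if m.any() else None)
measure();s=read_state();print(s["time"],s["ee_pos"],s["force"])
E
python3 lev.py
```

```text
scene yel tip [0.3234 1.5823 0.1817] all [ 0.5423 -0.2534  0.1873] 141
scene rim far end 401 0.1469
scene rim near end 196 0.1472
scene rim all 904 0.1471
top yel tip [ 0.5486 -0.4198  0.1783] all [ 0.5465 -0.4309  0.1806] 31
top rim far end 40 0.1473
top rim near end 35 0.1466
top rim all 147 0.1474
13.675 [ 0.64925682 -0.08829349  0.15603293] [-2.21443531  0.63213749 10.12890533]
```

apply_moves(
  deltas=[
    {"dp":[0,-1.2,0],"spin":0},
    {"dp":[11.3,0,-1.0],"spin":0},
    {"dp":[10.9,0,-2.9],"spin":0},
    {"dp":[10.3,0,-4.8],"spin":0},
    {"dp":[9.3,0,-6.5],"spin":0},
    {"dp":[8.0,0,-8.0],"spin":0},
    {"dp":[0,0,0],"spin":0},
  ],
)

```text
time: 14.55
ee_pos: [0.6201, -0.1374, 0.1561]
orientation: [[-0.098, 0.0, 0.995], [-0.995, -0.0, -0.098], [0.0, -1.0, 0.001]]
force: [-0.9, -1.4, 7.4]
gripper_width: 0.0276
```

The pointer is at about 0.180 m and the rim reads 0.147 m, so the rise is about 33 mm, or roughly 398° including play. I'll continue winding.

apply_moves(
  deltas=[
    {"dp":[6.5,0,-9.3],"spin":0},
    {"dp":[4.8,0,-10.3],"spin":0},
    {"dp":[2.9,0,-10.9],"spin":0},
    {"dp":[1.0,0,-11.3],"spin":0},
    {"dp":[-1.0,0,-11.3],"spin":0},
    {"dp":[-2.9,0,-10.9],"spin":0},
    {"dp":[-4.8,0,-10.3],"spin":0},
    {"dp":[-6.5,0,-9.3],"spin":0},
    {"dp":[-8.0,0,-8.0],"spin":0},
    {"dp":[-9.3,0,-6.5],"spin":0},
    {"dp":[-10.3,0,-4.8],"spin":0},
    {"dp":[-10.9,0,-2.9],"spin":0},
    {"dp":[-11.3,0,-1.0],"spin":0},
    {"dp":[0,0,0],"spin":0},
  ],
)

```text
time: 16.3
ee_pos: [0.5209, -0.0761, 0.156]
orientation: [[-0.095, 0.004, 0.995], [-0.995, -0.002, -0.095], [0.001, -1.0, 0.004]]
force: [5.3, 0.3, 3.1]
gripper_width: 0.0273
```

```bash
python3 lev.py | grep -v tip
```

```text
scene rim far end 414 0.1602
scene rim near end 198 0.1605
scene rim all 933 0.1604
top rim far end 61 0.1609
top rim near end 63 0.1607
top rim all 225 0.1608
16.4 [ 0.52089356 -0.07619561  0.15597687] [6.35349512 0.82695398 3.20136078]
```

apply_moves(
  deltas=[
    {"dp":[-11.3,0,2.0],"spin":0},
    {"dp":[-10.9,0,2.9],"spin":0},
    {"dp":[-10.3,0,4.8],"spin":0},
    {"dp":[-9.3,0,6.5],"spin":0},
    {"dp":[-8.0,0,8.0],"spin":0},
    {"dp":[-6.5,0,9.3],"spin":0},
    {"dp":[-4.8,0,10.3],"spin":0},
    {"dp":[-2.9,0,10.9],"spin":0},
    {"dp":[-1.0,0,11.3],"spin":0},
    {"dp":[1.0,0,11.3],"spin":0},
    {"dp":[2.9,0,10.9],"spin":0},
    {"dp":[4.8,0,10.3],"spin":0},
    {"dp":[6.5,0,9.3],"spin":0},
    {"dp":[8.0,0,8.0],"spin":0},
    {"dp":[9.3,0,6.5],"spin":0},
    {"dp":[10.3,0,4.8],"spin":0},
    {"dp":[10.9,0,2.9],"spin":0},
    {"dp":[11.3,0,1.0],"spin":0},
    {"dp":[0,0,0],"spin":0},
  ],
)

```text
time: 18.77
ee_pos: [0.6507, -0.0895, 0.1564]
orientation: [[-0.097, 0.003, 0.995], [-0.995, -0.001, -0.097], [0.001, -1.0, 0.003]]
force: [5.2, -1.6, 6.8]
gripper_width: 0.0272
```

```bash
python3 lev.py
```

```text
scene yel tip [0.3265 1.5871 0.1823] all [ 0.5316 -0.2193  0.188 ] 146
scene rim far end 421 0.1755
scene rim near end 192 0.1757
scene rim all 1052 0.1754
top yel tip [ 0.5488 -0.4201  0.1774] all [ 0.547  -0.4299  0.1808] 30
top rim far end 46 0.1758
top rim near end 50 0.1758
top rim all 178 0.176
18.875 [ 0.6506908  -0.08948366  0.15640777] [ 5.20138612 -1.48149612  6.67326631]
```

apply_moves(
  deltas=[
    {"dp":[11.3,0,-1.0],"spin":0},
    {"dp":[10.9,0,-2.9],"spin":0},
    {"dp":[10.3,0,-4.8],"spin":0},
    {"dp":[9.3,0,-6.5],"spin":0},
    {"dp":[0,0,0],"spin":0},
    {"dp":[0,0,0],"spin":0},
  ],
)

```text
time: 19.62
ee_pos: [0.6297, -0.1302, 0.1561]
orientation: [[-0.098, -0.0, 0.995], [-0.995, -0.002, -0.098], [0.002, -1.0, -0.0]]
force: [0.4, -1.8, 8.8]
gripper_width: 0.0271
```

```bash
python3 lev.py
```

```text
scene yel tip [0.3126 1.5803 0.1873] all [ 0.5301 -0.2276  0.1896] 151
scene rim far end 418 0.1789
scene rim near end 194 0.1789
scene rim all 1065 0.1787
top yel tip [ 0.5485 -0.4196  0.1788] all [ 0.5462 -0.4308  0.1803] 29
top rim far end 58 0.1791
top rim near end 40 0.1798
top rim all 183 0.1793
19.725 [ 0.62970849 -0.13017371  0.15610118] [ 0.90358142 -1.81194789  9.61899552]
```

The rim is at 0.179 m and the pointer at about 0.180 m. Releasing and backing straight up.

apply_moves(
  deltas=[
    {"dp":[0,-1,0],"spin":0},
    {"dp":[0,0,0],"spin":0},
    {"dp":[0,0,0],"spin":0},
    {"dp":[0,0,0],"spin":0},
    {"dp":[0,0,0],"spin":0},
    {"dp":[0,0,0],"spin":0},
  ],
  jaw=70,
)

```text
time: 20.48
ee_pos: [0.6305, -0.1284, 0.1563]
orientation: [[-0.096, -0.0, 0.995], [-0.995, -0.0, -0.096], [0.0, -1.0, -0.0]]
force: [0.9, 0.2, -0.4]
gripper_width: 0.0699
```

apply_moves(
  deltas=[
    {"dp":[0,-5,0],"spin":0},
    {"dp":[0,-10,0],"spin":0},
    {"dp":[0,-20,0],"spin":0},
    {"dp":[0,-30,0],"spin":0},
    {"dp":[0,-30,0],"spin":0},
    {"dp":[0,-30,0],"spin":0},
    {"dp":[0,0,0],"spin":0},
    {"dp":[-30,0,0],"spin":0},
    {"dp":[-30,0,0],"spin":0},
    {"dp":[-30,0,0],"spin":0},
    {"dp":[0,0,0],"spin":0},
    {"dp":[0,0,0],"spin":0},
  ],
)

```text
time: 21.98
ee_pos: [0.6388, -0.04, 0.2812]
orientation: [[-0.097, -0.001, 0.995], [-0.995, -0.001, -0.097], [0.001, -1.0, -0.0]]
force: [0.0, -0.4, 0.2]
gripper_width: 0.0701
```

```bash
python3 lev.py
python3 - <<'E'
from h import *
q,d,c=snap("scene");P=cloud(d,c);t,dt,ct=snap("top");Pt=cloud(dt,ct)
cv2.imwrite("pics/fin.png",np.vstack([np.hstack([cv2.resize(q[180:280,280:380],(400,300)),cv2.resize(q[220:320,140:240],(400,300))]),np.hstack([cv2.resize(t[120:200,330:430],(400,300)),cv2.resize(t[100:220,400:530],(400,300))])])[...,::-1])
for n,Q,p in(("scene",P,q),("top",Pt,t)):
    z=Q[...,2];m=(z>.119)&(z<.136)&(abs(Q[...,0]-.59)<.09)&(abs(Q[...,1]+.09)<.09)&(p.min(-1)>90);print(n,m.sum(),Q[m].mean(0).round(4),np.percentile(z[m],[20,50,80]).round(4))
E
```

```text
scene yel tip [0.338  1.5987 0.1799] all [ 0.5288 -0.2514  0.1805] 122
scene rim far end 419 0.1789
scene rim near end 194 0.179
scene rim all 1065 0.1788
top yel tip [ 0.5486 -0.42    0.1783] all [ 0.5462 -0.4301  0.1813] 30
top rim far end 53 0.1793
top rim near end 44 0.1803
top rim all 169 0.1793
22.075 [ 0.63884386 -0.04066375  0.28141612] [-1.04675847 -0.34685437  0.63481932]
scene 195 [ 0.6028 -0.0891  0.1261] [0.124  0.1269 0.128 ]
top 198 [ 0.5964 -0.1036  0.1272] [0.1249 0.1271 0.1295]
```

View pics/fin.png

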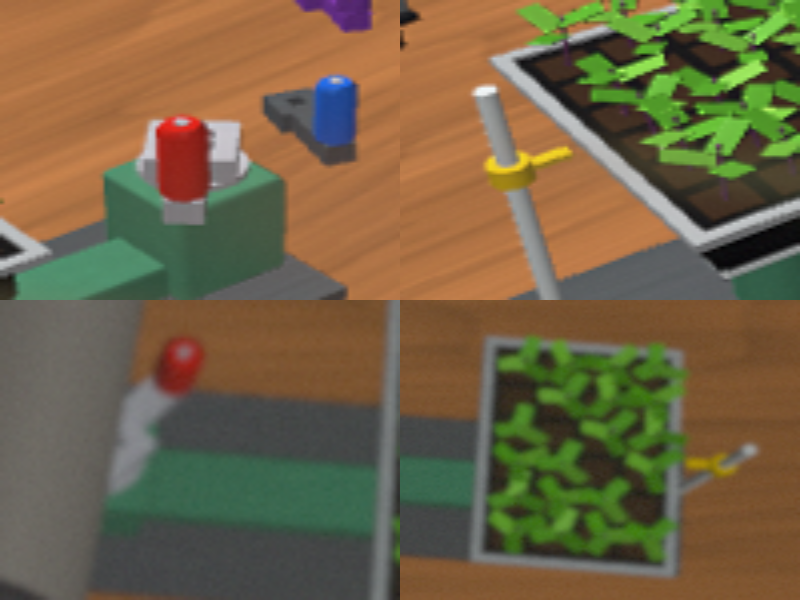

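The crank sits flat on the shoulder with the hub top at 0.127 m (0.128 expected). The rim and pointer agree within about 2 mm, and the arm is clear.

```bash
python3 -c "
from cell import arm
print(arm.hand_in())"
```

```text
the job is handed in; nothing more can be done
None
```

I gripped the red crank across its arm, lowered it onto the shaft until it pressed on the shoulder, and wound it about 400° clockwise. Then I opened the jaws, backed off and handed the job in at about 22 s. No verdict was reported.

- **Tray level:** the rim measured 0.179 m in both cameras and the pointer about 0.178–0.181 m, so they agree within about 2 mm (10 mm allowed).
- **Crank on the shaft:** the last picture shows it sitting flat on the shoulder. Its hub top is at about 0.127 m, where fully down would be 0.128 m.
- **Robot:** it is clear, about 0.28 m up, and the force reading is near zero.
- **Pointer:** it reads at the same place as at the start.

Some checks failed or disagreed:
- The first move call was refused, so I sent it again with "spin" in every row.
- One mid-travel turn put the crank about 20 mm off, and I corrected that before lowering it.
- Scene and wrist cameras differed by about 2–3 mm on where the hub sat over the shaft, so I used the middle.
- The automatic pointer-tip reading from the scene camera picked up other yellow things. I relied on the top camera and the first scene reading (0.180 m) instead.

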